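# Slide the second course of platform paving into half-bond

## Task

Lay the second course of paving on the model platform: slide first the half slab, and only then the two full slabs, across the board into a straight course, tight against the glued course and against each other, with the half slab up against the kerb so that every joint falls halfway along a slab of the glued course. The slabs must stay flat on the board: do not lift or tip them, and leave the tins and everything else on the bench where they are.

Things in the scene. Friction and masses are not known exactly. Their poses are not given: they have to be found in the camera images.
- bed_corner (a point): corner on the board's top face where the near edge of the glued course meets the kerb's inner face; axes as the board's. The empty second course is the strip x -80 to 0, y 0 to -300 mm, right-hand end open. Finished, slab centres lie at x -40, y -30 (half slab), -120 and -240 mm (full slabs)
- glued_course (a point): centre of the top of the glued first course: fixed grey slabs 80 mm wide (x) and 16 mm high, in all 300 mm long (y). From the kerb: full slab, full slab, half slab, so joints 120 and 240 mm from the kerb
- kerb (a point): middle of the top of the kerb, a fixed dark wooden strip 160 mm long (x), 16 mm thick (y), 16 mm high above the board, across the left ends of the glued and the second course
- slab_a: loose full paving slab, plain grey concrete, flat block 80 mm (its x) by 120 mm (its y) by 16 mm high, about 0.34 kg (hidden variation), lying flat on the board, slides under a push of a few newtons; origin at the centre of its underside, z up. The two full slabs are interchangeable
- slab_b: loose full paving slab, plain grey concrete, flat block 80 mm (its x) by 120 mm (its y) by 16 mm high, about 0.34 kg (hidden variation), lying flat on the board, slides under a push of a few newtons; origin at the centre of its underside, z up. The two full slabs are interchangeable
- half_slab: loose half slab, same concrete, 80 mm (its x) by 60 mm (its y) by 16 mm high, about 0.17 kg (hidden variation), lying flat on the board, slides under a push of a few newtons; origin at the centre of its underside, z up
- tin_left: small closed round paint tin, 36 mm diameter, 39 mm high, standing on the board near its robot-side edge, between two of the loose slabs; origin at the centre of its underside; leave alone
- tin_right: small closed round paint tin, 36 mm diameter, 39 mm high, standing on the board near its robot-side edge, between two of the loose slabs; origin at the centre of its underside; leave alone
- sanding_block: cork sanding block 110 x 60 x 35 mm, on the bench to the right of the board; origin at the centre of its underside; leave alone
- glue_bottle: white glue bottle, 52 mm diameter, 120 mm high, on the bench to the left of the board; origin at the centre of its underside; leave alone
- model_car: purple model car 160 mm long, 76 mm wide, 68 mm high, on the bench to the left of the board; origin at the centre of its underside; leave alone
- screwdriver: screwdriver lying on the bench to the right of the board; origin somewhere along it; leave alone
- board: fixed level plywood board, top 9 mm above the bench, turned up to 0.17 rad; its x points away from the robot, y left. Origin on the bench under it; it spans x -245 to +140, y -285 to +285 mm. The loose slabs start near y +115, -45, -205 mm, x -150 to -120 mm, in any order, each turned up to 0.3 rad. Low wooden strip along the far edge
Mind the look-alikes: they are no part of the job. What is shaped like the slab_b but blue or brown is not meant.

How it is judged:
On the way:
1. the half slab lies in the corner of kerb and glued course before any full slab is in the course (x of half_slab in the frame of bed_corner between -0.044 and -0.037 m and y of half_slab in the frame of bed_corner between -0.035 and -0.027 m and angle between the y axis of half_slab and the y axis of board, either way round below 0.06 rad and height (world z) of half_slab below 0.012 m and angle between half_slab's own z axis and vertical below 0.05 rad and linear speed of half_slab below 0.01 m/s and x of each of slab_a, slab_b in the frame of bed_corner below -0.06 m), for 0.2 s.
At the end, for the whole second after the job is handed in: Half slab against the kerb (gap at most 5 mm), then the full slabs in either order, centres 120 and 240 mm from the kerb (at most 6 and 8 mm further), all within 4 mm of the glued course, square within 0.06 rad, flat on the board (within 3 mm) and at rest (x of half_slab in the frame of bed_corner between -0.044 and -0.037 m and y of half_slab in the frame of bed_corner between -0.035 and -0.027 m and angle between the y axis of half_slab and the y axis of board, either way round below 0.06 rad and height (world z) of half_slab below 0.012 m and angle between half_slab's own z axis and vertical below 0.05 rad and linear speed of half_slab below 0.01 m/s and (((x of slab_a in the frame of bed_corner between -0.044 and -0.037 m and y of slab_a in the frame of bed_corner between -0.126 and -0.117 m and angle between the y axis of slab_a and the y axis of board, either way round below 0.06 rad and height (world z) of slab_a below 0.012 m and angle between slab_a's own z axis and vertical below 0.05 rad and linear speed of slab_a below 0.01 m/s) and (x of slab_b in the frame of bed_corner between -0.044 and -0.037 m and y of slab_b in the frame of bed_corner between -0.248 and -0.237 m and angle between the y axis of slab_b and the y axis of board, either way round below 0.06 rad and height (world z) of slab_b below 0.012 m and angle between slab_b's own z axis and vertical below 0.05 rad and linear speed of slab_b below 0.01 m/s)) or ((x of slab_b in the frame of bed_corner between -0.044 and -0.037 m and y of slab_b in the frame of bed_corner between -0.126 and -0.117 m and angle between the y axis of slab_b and the y axis of board, either way round below 0.06 rad and height (world z) of slab_b below 0.012 m and angle between slab_b's own z axis and vertical below 0.05 rad and linear speed of slab_b below 0.01 m/s) and (x of slab_a in the frame of bed_corner between -0.044 and -0.037 m and y of slab_a in the frame of bed_corner between -0.248 and -0.237 m and angle between the y axis of slab_a and the y axis of board, either way round below 0.06 rad and height (world z) of slab_a below 0.012 m and angle between slab_a's own z axis and vertical below 0.05 rad and linear speed of slab_a below 0.01 m/s)))); the robot touches nothing.
It fails at once if a slab is lifted (underside centre over 15 mm above the board) or tipped (over 0.25 rad) (height (world z) of any of slab_a, slab_b, half_slab above 0.024 m or angle between any of slab_a, slab_b, half_slab's own z axis and vertical above 0.25 rad).
It fails at once if a tin or another bystander is moved more than 20 mm or knocked over (distance of any of tin_left, tin_right, sanding_block, glue_bottle, model_car, screwdriver from where it was at the start of the episode above 0.02 m or angle between any of tin_left, tin_right, glue_bottle's own z axis and vertical above 0.5 rad).
It also fails if it takes over 67 s, if anything falls off the work surface, if the arm or the gripper's body presses on something with over 40 N, if the wrist force passes 120 N, or if a joint passes its speed limit or range.

## Robot

A 6-joint arm with a two-finger parallel gripper is mounted at the origin on the work surface. World frame = base frame: x ahead of the robot, y to its left, z up, the work surface at z = 0. Lengths are in m, angles in rad, forces in N, time in s.
With the tool pointing down it reaches from about 0.3 to 0.775 m from the base axis. Payload 14.6 kg.
Tool frame: the origin (TCP) lies at the very end of the fingers, on their centre line; the grasp point (between the pads) lies 19 mm behind it (ctrl.hold_point_z is the z of the grasp point in the tool frame, in m); z points along the fingers, y is the direction in which the jaws open and shut (so a half turn about z gives the same grasp; the last joint's range is limited). The gripper opens to 94 mm and grips with 3 to 60 N. Pads are 16 mm wide; open, the fingers measure 119 mm over their backs; the gripper's body (75 mm by 177 mm) begins 78 mm behind the grasp point.
Start: joints at [1.123, 0.3, 1.521, -0, 1.321, -0.067], TCP at [0.204, 0.511, 0.205] pointing down, gripper open.
Joint ranges: [-3.03, 3.03], [-0.79, 2.21], [0.23, 2.52], [-1.04, 4.18], [0, 3.07], [-2.55, 2.55]. Speed limits (rad/s): [2.22, 2.22, 2.57, 3.14, 3.14, 3.14].

## Interface

Orientations are given as [roll, pitch, yaw] about the fixed x, y, z axes, in that order (R = Rz(yaw) Ry(pitch) Rx(roll)).
In Python, from station import ctrl, cams, hand_in gives the robot as it stands.
- The arm moves only by the tool servo_tool, never from a script. Its argument "rows" is a list of rows, each a list of 7 numbers: the shift along the world's x, y, z in m, then the turn, a rotation vector about the world's x, y, z in rad, then the gripper command: -1 is shut, 1 is fully open, values between are in proportion. A call has exactly 8 rows; each row is the pose to reach, as a shift and turn from the pose measured when the call began; what a row does not reach only later rows make up. A row lasts 1/12 s, in which the tool goes at most 41.7 mm and 7.16 degrees, less where a joint would pass 70% of its speed; a pose out of reach is approached as far as the arm can. A call with a gripper value outside its range is refused whole. The fingers move at their own pace and stop on an object; "newtons" is the grip in N (left out, the last holds). Time passes only in rows, so rows that repeat a pose let the fingers close, or fill a call up. It gives the time, the measured TCP pose, the force and the opening at its end, in the units of the state.
- ctrl.get_obs(): the state, without advancing time (a new reading comes with each control period).
- cams.camera(name): name is "side" or "top" or "wrist"; returns a dict with "image" (400x640x3 uint8, red, green, blue), "depth" (400x640 float32, m along the optical axis (not along the pixel's ray), 0 where there is no reading), "fx", "fy", "cx", "cy" (pixels), "rvec" (rotation vector, rad) and "tvec" (3), from world to camera coordinates, as OpenCV has them; the wrist camera has in their place "hand_eye" (4x4, takes a point from camera to tool coordinates, whose origin is the TCP and whose axes are the flange's). Camera axes: x right, y down, z forward; pixel columns grow to the right and rows downward; lengths in m; the calibration is good to about 2 mm. A picture is of the moment at which its call begins: read the wrist's pose just before it.
- hand_in(): hands the job in, once; it reports no verdict.
Trained networks look in a picture, given as the dict that the camera call returned (one of the last four; its "shot" number tells which), for a name from the list of things; names that differ only in an ending like _2 or _b are one class to them, and where a whole thing is asked for, a point or a joint stands for the part that bears it (a point fixed in the world has none). Each returns a list of dicts, best first, with "p" (0 to 1); they miss things now and then, are a little off and sometimes report something else, mostly with a low value. They report only what shows in the picture. A call takes as long as a camera call. They do not tell look-alikes from the thing itself.
- cams.spot_in(picture, name): "box" ([left, top, right, bottom] as shares, 0 to 1, of the picture: columns of its width, rows of its height, round what is visible of it).
- cams.place_of(picture, name): "at" ([column, row] as shares, 0 to 1, of the picture: columns of its width, rows of its height: a listed point, or the origin of a listed thing).
The state is a dict: "time_s": time; "qpos": joint angles; "joint_vel": joint speeds; "tau": joint torques, N m; "ee_pos": TCP position; "eef_rot": TCP orientation; "force": force on the tool from outside, world axes, zero at the start; "moment": the same for the moment, N m; "grip_width": finger opening in m.
Only numpy, scipy, OpenCV 4.12 (cv2) and the standard library are available. Lean on these libraries where they do the work, as an engineer would, in place of code of your own. Each camera call takes 0.05 s, during which the arm holds its last target.

## Working session

There is one attempt and no reset: what is moved stays moved. The work goes in short steps, Python scripts to look and compute and a tool call to move; the robot and the scene stay as the last step left them, time stands still between calls to the robot, and variables do not carry over. Pictures are saved under pics/ and viewed, and the job is handed in when it is done.

Besides the shell and the picture viewer there is one more tool, called after "Emit:" by a JSON object that holds its "name" and its "arguments", one argument or row to a line. servo_tool: Moves the arm, as the interface text tells. Its arguments: {"type":"object","properties":{"rows":{"type":"array"},"newtons":{"type":"number"}},"required":["rows"]}

```bash
ls -la; mkdir -p pics; python3 - <<'E'
from station import ctrl,cams
import cv2,numpy as np
o=ctrl.get_obs();print({k:np.round(v,4) for k,v in o.items()})
for n in ["side","top","wrist"]:
    p=cams.camera(n)
    cv2.imwrite(f"pics/{n}0.png",p["image"][:,:,::-1])
    print(n,{k:(np.round(v,4).tolist() if k not in("image","depth") else None) for k,v in p.items()})
    for t in ["slab_a","half_slab","bed_corner","kerb","glued_course","tin_left","board"]:
        try: print(t,[(np.round(d["at"],3).tolist(),round(d["p"],2)) for d in cams.place_of(p,t)])
        except Exception as e: print(t,e)
print(ctrl.get_obs()["time_s"])
E
```

```text
total 12
drwxr-xr-x  3 agent agent 4096 Dec  6 03:46 .
drwxr-xr-x 23 root  root  4096 Dec  6 03:46 ..
drwxr-xr-x  2 agent agent 4096 Dec  6 03:46 pics
{'time_s': np.float64(0.0), 'qpos': array([ 1.1234,  0.3005,  1.5216, -0.    ,  1.3207, -0.0666]), 'joint_vel': array([-0.0003,  0.0005, -0.0004, -0.0008, -0.0009, -0.0001]), 'tau': array([-4.00000e-04, -5.31809e+01, -3.52741e+01,  7.09000e-02,
        2.44000e-02, -2.00000e-04]), 'ee_pos': array([0.2043, 0.5104, 0.2049]), 'eef_rot': array([-3.1405e+00, -1.0000e-04,  2.7608e+00]), 'force': array([ 0.3379,  0.4407, -0.2198]), 'moment': array([0.012 , 0.0045, 0.0281]), 'grip_width': np.float64(0.0941)}
side {'image': None, 'depth': None, 'fx': 478.0278, 'fy': 478.0278, 'cx': 325.0546, 'cy': 197.1844, 'rvec': [0.2486, -2.8341, 1.1932], 'tvec': [0.4381, 0.0875, 1.3751], 'shot': 1}
slab_a [([0.52, 0.437], 0.86), ([0.629, 0.778], 0.86), ([0.621, 0.387], 0.81), ([0.55, 0.912], 0.61)]
half_slab []
bed_corner [([0.348, 0.699], 0.91)]
kerb [([0.348, 0.706], 0.57), ([0.425, 0.537], 0.43), ([0.517, 0.431], 0.33), ([0.503, 0.53], 0.32)]
glued_cours
[... 303 characters left out ...]
.647, 0.682], 0.89), ([0.343, 0.711], 0.83), ([0.567, 0.518], 0.82), ([0.267, 0.628], 0.78), ([0.492, 0.506], 0.59)]
half_slab [([0.413, 0.503], 0.68), ([0.472, 0.4], 0.32)]
bed_corner [([0.351, 0.357], 0.79)]
kerb [([0.351, 0.358], 0.78)]
glued_course [([0.425, 0.33], 0.96), ([0.412, 0.506], 0.73)]
tin_left []
board [([0.472, 0.406], 0.88)]
wrist {'image': None, 'depth': None, 'fx': 283.2337, 'fy': 283.2337, 'cx': 325.5067, 'cy': 199.2396, 'hand_eye': [[0.0009, -0.971, -0.2389, 0.0688], [1.0, 0.0011, -0.0007, -0.0009], [0.001, -0.2389, 0.971, -0.179], [0.0, 0.0, 0.0, 1.0]], 'shot': 3}
slab_a [([0.506, 0.622], 0.82)]
half_slab []
bed_corner []
kerb []
glued_course []
tin_left []
board []
1.2
```

View pictures.

View pics/top0.png

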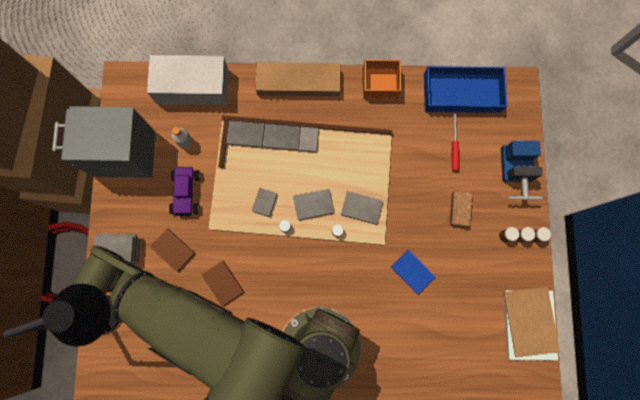

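View pics/side0.png

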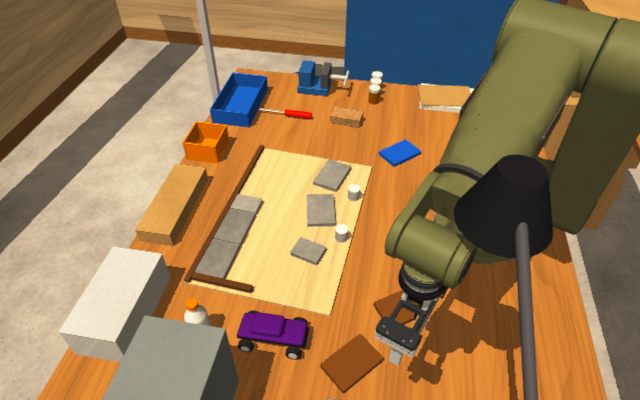

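```bash
cat > h.py <<'E'
import numpy as np,cv2
from station import ctrl,cams
from scipy.spatial.transform import Rotation as Ro
def cam2world(p,o=None):
    if "rvec" in p:
        R=cv2.Rodrigues(np.array(p["rvec"],float))[0];t=np.array(p["tvec"],float)
        return R.T,-R.T@t
    H=np.array(p["hand_eye"]);T=np.eye(4);T[:3,:3]=Ro.from_euler("xyz",o["eef_rot"]).as_matrix();T[:3,3]=o["ee_pos"]
    M=T@H;return M[:3,:3],M[:3,3]
def ray(p,uv,z,o=None):
    R,c=cam2world(p,o);uv=np.atleast_2d(uv).astype(float)
    d=np.c_[(uv[:,0]-p["cx"])/p["fx"],(uv[:,1]-p["cy"])/p["fy"],np.ones(len(uv))]@R.T
    return c+d*((z-c[2])/d[:,2])[:,None]
def cloud(p,o=None):
    R,c=cam2world(p,o);v,u=np.mgrid[:400,:640];d=p["depth"]
    P=np.stack([(u-p["cx"])/p["fx"]*d,(v-p["cy"])/p["fy"]*d,d],-1)@R.T+c
    P[d==0]=np.nan;return P
def project(p,X,o=None):
    R,c=cam2world(p,o);q=(np.atleast_2d(X)-c)@R
    return np.c_[q[:,0]/q[:,2]*p["fx"]+p["cx"],q[:,1]/q[:,2]*p["fy"]+p["cy"]]
E
python3 - <<'E'
from h import *
p=cams.camera("top");np.save("top.npy",p,allow_pickle=True)
p2=cams.camera("side");np.save("side.npy",p2,allow_pickle=True)
for n,q in(("top",p),("side",p2)):
    img=q["image"];C=cloud(q);hsv=cv2.cvtColor(img,cv2.COLOR_RGB2HSV)
    m=((hsv[...,1]<60)&(hsv[...,2]>60)&(hsv[...,2]<170)).astype(np.uint8)
    m&=((C[...,0]>.3)&(C[...,0]<.8)&(abs(C[...,1])<.35)&(C[...,2]<.04)).astype(np.uint8)
    m=cv2.morphologyEx(m,cv2.MORPH_OPEN,np.ones((3,3)))
    k,L,S,_=cv2.connectedComponentsWithStats(m)
    for i in range(1,k):
        if S[i,4]<60: continue
        vu=np.argwhere(L==i);W=ray(q,vu[:,::-1],0.025)
        r=cv2.minAreaRect((W[:,:2]*1000).astype(np.float32))
        print(n,S[i].tolist(),"z med",np.nanmedian(C[L==i][:,2]).round(4),"rect",np.round(r[0],1),np.round(r[1],1),round(r[2],1))
    print("board z",[C[v,u].round(3).tolist() for u,v in ((300,170),(340,170))] if n=="top" else "")
E
```

```text
top [227, 121, 91, 30, 2092] z med 0.0254 rect [680.4 162.9] [297.1  81.6] 85.7
top [253, 190, 23, 26, 410] z med 0.0256 rect [457.4 182.2] [56.5 76.5] 73.6
top [294, 190, 39, 29, 841] z med 0.0252 rect [452.4  24.2] [ 77.7 116.2] 12.1
top [342, 193, 40, 30, 833] z med 0.0256 rect [ 443.  -132.2] [116.7  76.8] 75.5
board z [[0.567, 0.069, 0.017], [0.569, -0.063, 0.013]]
side [333, 162, 17, 9, 92] z med 0.0237 rect [ 422.1 -168.6] [50.8 39.1] 10.5
side [313, 195, 20, 10, 117] z med 0.0239 rect [453.8  -8.3] [56.8 37.9] 10.4
side [197, 208, 58, 69, 1936] z med 0.0242 rect [682. 192.] [236.5  81.2] 85.4
side [313, 218, 22, 8, 92] z med 0.0231 rect [436.4  78.6] [60.1 24.9] 15.8
side [336, 234, 11, 8, 67] z med 0.0279 rect [378.4 128.8] [27.6 25.1] 8.0
side [291, 247, 14, 9, 88] z med 0.0236 rect [485.5 196.1] [34.7 27.4] 10.3
board z
```

```bash
python3 - <<'E'
import cv2
a=cv2.imread("pics/top0.png")[105:255,195:405];cv2.imwrite("pics/topcrop.png",cv2.resize(a,None,fx=3.8,fy=3.8,interpolation=cv2.INTER_CUBIC))
E
```

```text
(no output)
```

View pics/topcrop.png

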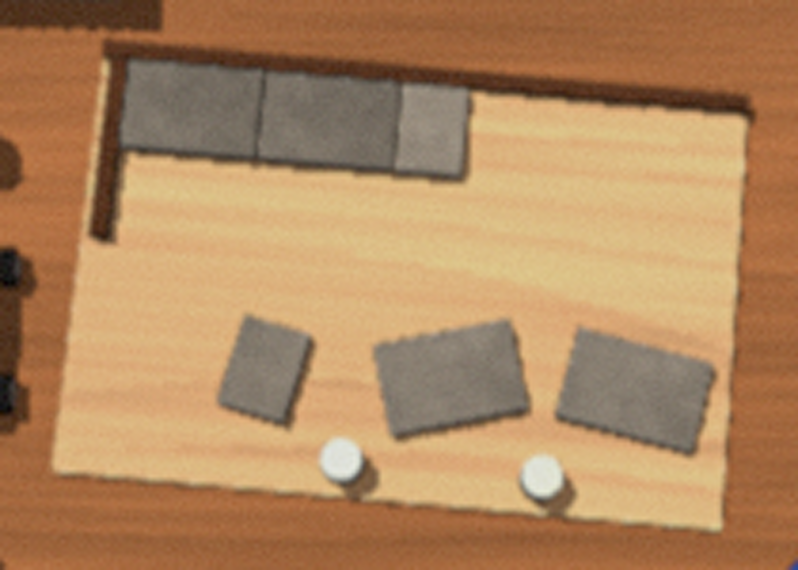

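Emit:
{"name": "servo_tool", "arguments": {
  "rows": [
    [0.03, -0.035, 0, 0, 0, -0.12, 1],
    [0.06, -0.07, 0, 0, 0, -0.24, 1],
    [0.085, -0.105, 0, 0, 0, -0.36, 1],
    [0.11, -0.14, 0, 0, 0, -0.48, 1],
    [0.14, -0.175, 0, 0, 0, -0.6, 1],
    [0.165, -0.21, 0, 0, 0, -0.72, 1],
    [0.19, -0.245, 0, 0, 0, -0.84, 1],
    [0.215, -0.28, 0, 0, 0, -0.96, 1]
  ]
}}

```text
time_s: 1.97
ee_pos: [0.4087, 0.245, 0.2057]
eef_rot: [3.141, -0.0, 1.795]
force: [1.0, 0.4, -0.7]
grip_width: 0.094
```

Emit:
{"name": "servo_tool", "arguments": {
  "rows": [
    [0.02, -0.025, 0, 0, 0, -0.12, 1],
    [0.035, -0.045, 0, 0, 0, -0.24, 1],
    [0.048, -0.063, 0, 0, 0, -0.36, 1],
    [0.048, -0.063, 0, 0, 0, -0.46, 1],
    [0.048, -0.063, 0, 0, 0, -0.51, 1],
    [0.048, -0.063, 0, 0, 0, -0.51, 1],
    [0.048, -0.063, 0, 0, 0, -0.51, 1],
    [0.048, -0.063, 0, 0, 0, -0.51, 1]
  ]
}}

```text
time_s: 2.63
ee_pos: [0.4565, 0.1821, 0.2057]
eef_rot: [3.141, -0.0, 1.287]
force: [-0.3, -0.0, 0.1]
grip_width: 0.0942
```

```bash
cat >> h.py <<'E'
def rects(q,o=None,z=0.025,amin=150,smax=60):
    img=q["image"];C=cloud(q,o);hsv=cv2.cvtColor(img,cv2.COLOR_RGB2HSV)
    P=ray(q,np.argwhere(np.ones((400,640)))[:,::-1],z,o).reshape(400,640,3)
    m=((hsv[...,1]<smax)&(hsv[...,2]>50)&(hsv[...,2]<180)&(P[...,0]>.36)&(P[...,0]<.75)&(P[...,1]>-.25)&(P[...,1]<.34)&~(C[...,2]>.035)).astype(np.uint8)
    m=cv2.morphologyEx(m,cv2.MORPH_OPEN,np.ones((3,3)))
    k,L,S,_=cv2.connectedComponentsWithStats(m);out=[]
    for i in range(1,k):
        if S[i,4]<amin: continue
        cs,_=cv2.findContours((L==i).astype(np.uint8),cv2.RETR_EXTERNAL,cv2.CHAIN_APPROX_NONE)
        W=ray(q,max(cs,key=len)[:,0,:],z,o)
        r=cv2.minAreaRect((W[:,:2]*1000).astype(np.float32))
        out.append((S[i].tolist(),round(float(np.nanmedian(C[L==i][:,2])),4),np.round(r[0],1).tolist(),np.round(r[1],1).tolist(),round(r[2],1)))
    return out
def look(name,n="wrist"):
    o=ctrl.get_obs();p=cams.camera(n);cv2.imwrite(f"pics/{name}.png",p["image"][:,:,::-1])
    print(round(float(o["time_s"]),2),np.round(o["ee_pos"],4),np.round(o["eef_rot"],3),"F",np.round(o["force"],1),round(float(o["grip_width"]),4))
    return p,o
E
python3 - <<'E'
from h import *
p,o=look("w1");np.save("w1.npy",(p,o),allow_pickle=True)
for r in rects(p,o): print(r)
E
```

```text
2.63 [0.4565 0.1821 0.2057] [ 3.141 -0.     1.287] F [-0.3 -0.   0.1] 0.0942
([459, 13, 78, 249, 15438], 0.0248, [678.9, 161.5], [297.4, 82.2], 85.7)
([297, 160, 62, 46, 2801], 0.0249, [459.4, 182.2], [58.9, 78.6], 73.8)
([312, 241, 71, 44, 2047], 0.0249, [448.8, 50.2], [79.6, 74.5], 11.7)
([341, 316, 40, 16, 385], 0.0251, [447.7, -32.6], [25.4, 57.0], 73.8)
([304, 333, 20, 15, 214], 0.0219, [373.6, -40.6], [24.5, 28.3], 73.7)
([349, 340, 53, 11, 570], 0.0233, [459.8, -74.8], [17.7, 78.6], 73.8)
```

View pics/w1.png

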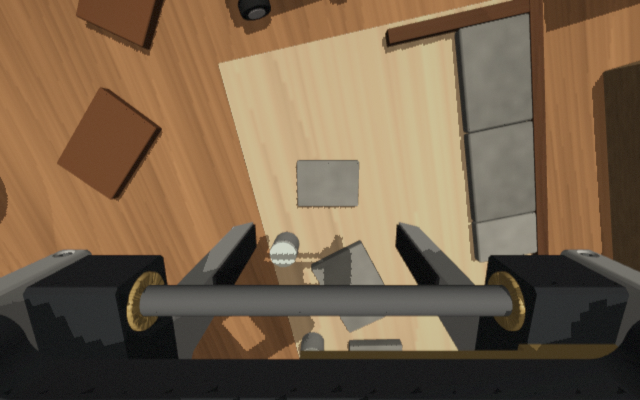

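Emit:
{"name": "servo_tool", "arguments": {
  "rows": [
    [0.003, 0, -0.03, 0, 0, 0, 1],
    [0.003, 0, -0.065, 0, 0, 0, 1],
    [0.003, 0, -0.1, 0, 0, 0, 1],
    [0.003, 0, -0.135, 0, 0, 0, 1],
    [0.003, 0, -0.165, 0, 0, 0, 1],
    [0.003, 0, -0.185, 0, 0, 0, 1],
    [0.003, 0, -0.193, 0, 0, 0, 1],
    [0.003, 0, -0.193, 0, 0, 0, 1]
  ]
}}

```text
time_s: 3.35
ee_pos: [0.4588, 0.1821, 0.0115]
eef_rot: [-3.14, 0.001, 1.288]
force: [0.8, -0.4, -0.1]
grip_width: 0.0937
```

Emit:
{"name": "servo_tool", "arguments": {
  "newtons": 15,
  "rows": [
    [0, 0, 0.001, 0, 0, 0, 0.6],
    [0, 0, 0.001, 0, 0, 0, 0.4],
    [0, 0, 0.001, 0, 0, 0, 0.2],
    [0, 0, 0.001, 0, 0, 0, 0],
    [0, 0, 0.001, 0, 0, 0, -1],
    [0, 0, 0.001, 0, 0, 0, -1],
    [0, 0, 0.001, 0, 0, 0, -1],
    [0, 0, 0.001, 0, 0, 0, -1]
  ]
}}

```text
time_s: 4.02
ee_pos: [0.4595, 0.1824, 0.0139]
eef_rot: [3.141, -0.0, 1.288]
force: [-1.0, 0.2, 7.8]
grip_width: 0.0798
```

Emit:
{"name": "servo_tool", "arguments": {
  "rows": [
    [0.01, 0.008, 0, 0, 0, 0.02, -1],
    [0.025, 0.02, 0, 0, 0, 0.05, -1],
    [0.042, 0.034, 0, 0, 0, 0.08, -1],
    [0.06, 0.048, 0, 0, 0, 0.11, -1],
    [0.078, 0.062, 0, 0, 0, 0.14, -1],
    [0.095, 0.076, 0, 0, 0, 0.17, -1],
    [0.11, 0.088, 0, 0, 0, 0.2, -1],
    [0.12, 0.096, 0, 0, 0, 0.208, -1]
  ]
}}

```text
time_s: 4.68
ee_pos: [0.5807, 0.2795, 0.0144]
eef_rot: [3.14, -0.001, 1.499]
force: [-1.3, -0.3, -2.0]
grip_width: 0.0796
```

```bash
python3 - <<'E'
from h import *
p,o=look("w2")
for r in rects(p,o): print(r)
E
```

```text
4.68 [0.5807 0.2795 0.0144] [ 3.140e+00 -1.000e-03  1.499e+00] F [-1.3 -0.3 -2. ] 0.0796
([431, 178, 141, 107, 10549], 0.0247, [689.0, 275.9], [70.9, 81.1], 85.9)
([241, 192, 169, 91, 11606], 0.0253, [580.4, 280.1], [60.8, 106.0], 85.9)
([423, 329, 15, 22, 207], 0.024, [648.2, 199.9], [9.8, 18.0], 0.6)
```

View pics/w2.png

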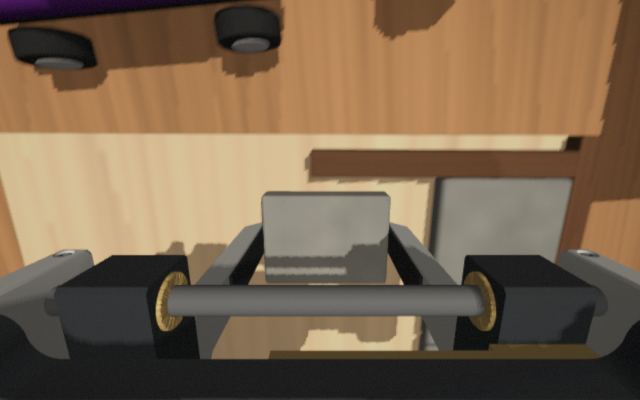

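```bash
python3 - <<'E'
import cv2
a=cv2.imread("pics/w2.png")[130:300,230:470];cv2.imwrite("pics/w2c.png",cv2.resize(a,None,fx=3.3,fy=3.3,interpolation=cv2.INTER_CUBIC))
from h import *
p=np.load("w1.npy",allow_pickle=True)[0]; import math
H=dict(p);o={"ee_pos":[0.5807,0.2795,0.0144],"eef_rot":[3.14,-.001,1.499]}
for uv in [(328,178),(425,178),(328,192),(432,200),(389,220),(262,220),(434,180)]:
    print(uv,ray(H,uv,0.025,o).round(4)[0])
E
```

```text
(328, 178) [0.5852 0.3189 0.025 ]
(425, 178) [0.6434 0.3147 0.025 ]
(328, 192) [0.5846 0.3103 0.025 ]
(432, 200) [0.6479 0.3007 0.025 ]
(389, 220) [0.6213 0.2897 0.025 ]
(262, 220) [0.5423 0.2954 0.025 ]
(434, 180) [0.6488 0.3131 0.025 ]
```

View pics/w2c.png

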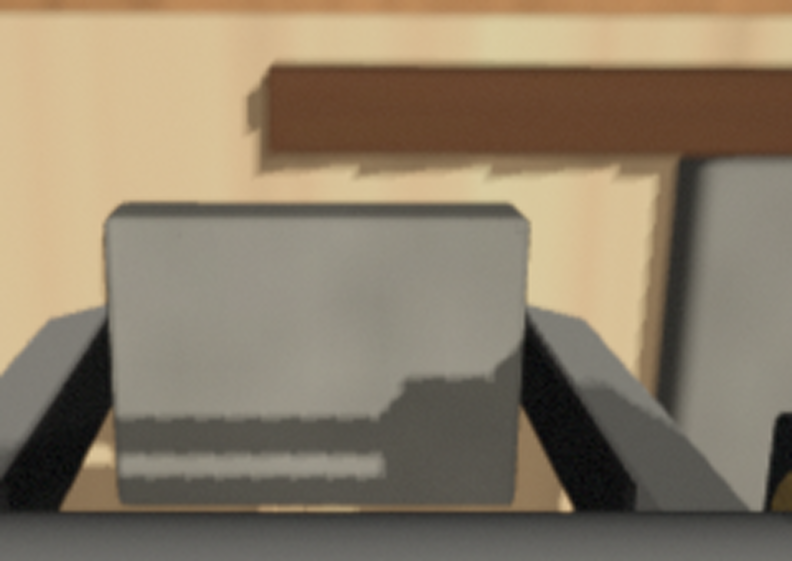

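Emit:
{"name": "servo_tool", "arguments": {
  "rows": [
    [0.004, 0.001, 0, 0, 0, 0, -1],
    [0.008, 0.003, 0, 0, 0, 0, -1],
    [0.011, 0.005, 0, 0, 0, 0, -1],
    [0.011, 0.007, 0, 0, 0, 0, -1],
    [0.011, 0.008, 0, 0, 0, 0, -1],
    [0.011, 0.0095, 0, 0, 0, 0, -1],
    [0.011, 0.011, 0, 0, 0, 0, -1],
    [0.011, 0.0115, 0, 0, 0, 0, -1]
  ]
}}

```text
time_s: 5.4
ee_pos: [0.5923, 0.2895, 0.0145]
eef_rot: [3.141, 0.003, 1.498]
force: [-3.7, -18.0, 3.7]
grip_width: 0.0798
```

```bash
python3 - <<'E'
from h import *
p,o=look("w3")
a=cv2.imread("pics/w3.png")[130:300,230:470];cv2.imwrite("pics/w3c.png",cv2.resize(a,None,fx=3.3,fy=3.3,interpolation=cv2.INTER_CUBIC))
E
```

```text
5.4 [0.5923 0.2895 0.0145] [3.141e+00 3.000e-03 1.498e+00] F [ -3.7 -18.    3.7] 0.0798
```

View pics/w3c.png

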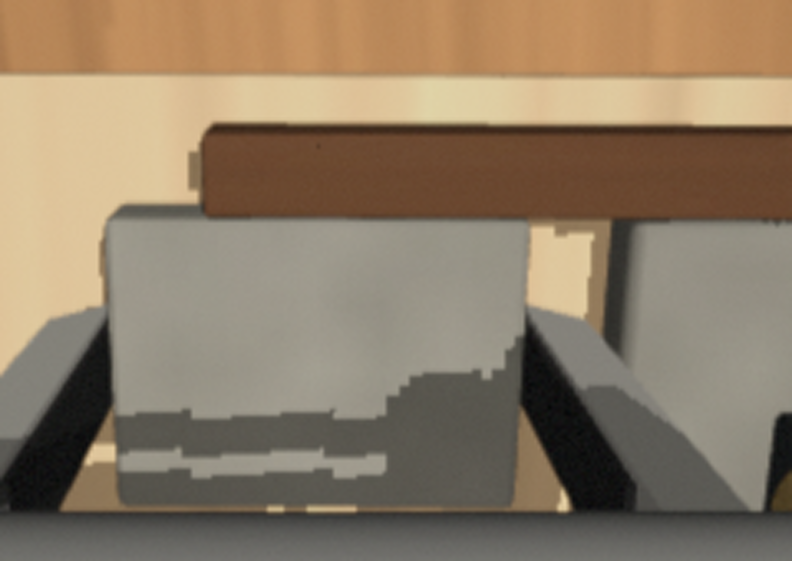

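Emit:
{"name": "servo_tool", "arguments": {
  "rows": [
    [0, 0, 0, 0, 0, 0, 0.8],
    [0, 0, 0, 0, 0, 0, 0.8],
    [0, 0, 0, 0, 0, 0, 0.8],
    [0, 0, 0.005, 0, 0, 0, 0.8],
    [0, 0, 0.02, 0, 0, 0, 0.8],
    [0, 0, 0.04, 0, 0, 0, 0.8],
    [0, 0, 0.06, 0, 0, 0, 0.8],
    [0, 0, 0.07, 0, 0, 0, 0.8]
  ]
}}

```text
time_s: 6.12
ee_pos: [0.5931, 0.2901, 0.0875]
eef_rot: [3.138, 0.001, 1.498]
force: [-0.2, -0.8, 0.5]
grip_width: 0.0848
```

Emit:
{"name": "servo_tool", "arguments": {
  "rows": [
    [-0.005, 0, 0.005, 0, 0, 0.12, -0.45],
    [-0.015, 0.001, 0.005, 0, 0, 0.24, -0.45],
    [-0.03, 0.002, 0.005, 0, 0, 0.36, -0.45],
    [-0.045, 0.003, 0.005, 0, 0, 0.48, -0.45],
    [-0.06, 0.004, 0.005, 0, 0, 0.6, -0.45],
    [-0.06, 0.004, 0.005, 0, 0, 0.72, -0.45],
    [-0.06, 0.004, 0.005, 0, 0, 0.84, -0.45],
    [-0.06, 0.004, 0.005, 0, 0, 0.96, -0.45]
  ]
}}

```text
time_s: 6.78
ee_pos: [0.5329, 0.2944, 0.0928]
eef_rot: [3.137, 0.001, 2.464]
force: [-0.6, -0.6, -0.2]
grip_width: 0.0348
```

Emit:
{"name": "servo_tool", "arguments": {
  "rows": [
    [0, 0, 0, 0, 0, 0.12, -0.45],
    [0, 0, 0, 0, 0, 0.24, -0.45],
    [0, 0, 0, 0, 0, 0.36, -0.45],
    [0, 0, 0, 0, 0, 0.48, -0.45],
    [0, 0, 0, 0, 0, 0.6, -0.45],
    [0, 0, 0, 0, 0, 0.615, -0.45],
    [0, 0, 0, 0, 0, 0.615, -0.45],
    [0, 0, 0, 0, 0, 0.615, -0.45]
  ]
}}

```text
time_s: 7.45
ee_pos: [0.5328, 0.2944, 0.0927]
eef_rot: [3.137, 0.001, 3.076]
force: [-0.6, -0.4, 0.6]
grip_width: 0.0258
```

```bash
python3 - <<'E'
from h import *
p,o=look("w4")
for r in rects(p,o): print(r)
E
```

```text
7.45 [0.5328 0.2944 0.0927] [3.137e+00 1.000e-03 3.076e+00] F [-0.6 -0.4  0.6] 0.0258
([81, 13, 38, 50, 1037], 0.0233, [385.9, 126.4], [26.1, 34.8], 64.0)
([0, 72, 99, 121, 8354], 0.0249, [450.2, 45.3], [79.6, 96.6], 12.0)
([301, 225, 50, 60, 2516], 0.0247, [578.7, 290.7], [47.5, 60.2], 86.2)
([106, 316, 73, 43, 2670], 0.0247, [656.6, 99.5], [68.2, 50.0], 86.1)
([287, 316, 66, 35, 2191], 0.0245, [663.8, 278.7], [66.6, 40.3], 86.1)
```

View pics/w4.png

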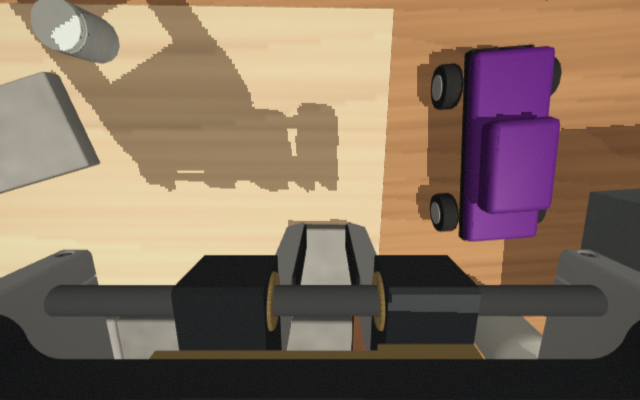

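Emit:
{"name": "servo_tool", "arguments": {
  "rows": [
    [0, -0.002, -0.02, 0, 0, 0, -0.45],
    [0, -0.002, -0.04, 0, 0, 0, -0.45],
    [0, -0.002, -0.06, 0, 0, 0, -0.45],
    [0, -0.002, -0.072, 0, 0, 0, -0.45],
    [0, -0.002, -0.0775, 0, 0, 0, -0.45],
    [0, -0.002, -0.0775, 0, 0, 0, -0.45],
    [0.006, -0.002, -0.0775, 0, 0, 0, -0.45],
    [0.01, -0.003, -0.0775, 0, 0, 0, -0.45]
  ]
}}

```text
time_s: 8.17
ee_pos: [0.5439, 0.2918, 0.0165]
eef_rot: [3.137, 0.003, 3.076]
force: [-2.1, -0.2, 0.5]
grip_width: 0.026
```

Emit:
{"name": "servo_tool", "arguments": {
  "rows": [
    [0.004, 0, 0, 0, 0, 0, -0.45],
    [0.008, -0.0005, 0, 0, 0, 0, -0.45],
    [0.012, -0.001, 0, 0, 0, 0, -0.45],
    [0.015, -0.001, 0, 0, 0, 0, -0.45],
    [0.018, -0.001, 0, 0, 0, 0, -0.45],
    [0.02, -0.0015, 0, 0, 0, 0, -0.45],
    [0.02, -0.0015, 0, 0, 0, 0, -0.45],
    [0.02, -0.0015, 0, 0, 0, 0, -0.45]
  ]
}}

```text
time_s: 8.83
ee_pos: [0.5617, 0.2909, 0.0167]
eef_rot: [3.137, -0.003, 3.076]
force: [-20.4, 1.6, 13.5]
grip_width: 0.0263
```

```bash
python3 - <<'E'
from h import *
p,o=look("w5")
for r in rects(p,o): print(r)
p,o=look("t5","top")
a=p["image"][100:240,205:345,::-1];cv2.imwrite("pics/t5c.png",cv2.resize(a,None,fx=4,fy=4,interpolation=cv2.INTER_CUBIC))
E
```

```text
8.83 [0.5617 0.2909 0.0167] [ 3.137e+00 -3.000e-03  3.076e+00] F [-20.4   1.6  13.5] 0.0263
([301, 246, 50, 39, 1725], 0.0246, [579.3, 288.7], [32.8, 27.3], 86.2)
([287, 316, 78, 35, 2536], 0.0248, [631.2, 285.4], [54.9, 27.7], 86.1)
([111, 342, 68, 17, 872], 0.0179, [636.5, 156.5], [47.0, 13.5], 86.2)
8.88 [0.5617 0.2909 0.0167] [ 3.137e+00 -2.000e-03  3.077e+00] F [-19.4   0.3  13.6] 0.0258
```

View pics/w5.png

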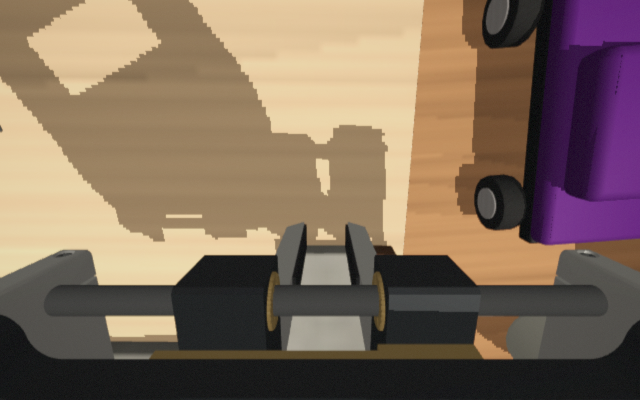

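View pics/t5c.png

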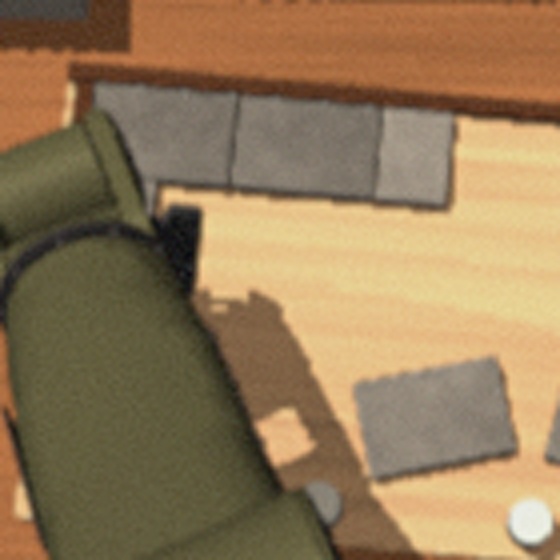

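Emit:
{"name": "servo_tool", "arguments": {
  "rows": [
    [-0.006, 0.0005, 0, 0, 0, 0, -0.45],
    [-0.016, 0.001, 0.005, 0, 0, 0, -0.45],
    [-0.025, 0.001, 0.03, 0, 0, 0, 0],
    [-0.03, 0, 0.065, 0, 0, 0, 1],
    [-0.035, -0.015, 0.1, 0, 0, -0.12, 1],
    [-0.045, -0.045, 0.125, 0, 0, -0.24, 1],
    [-0.055, -0.08, 0.14, 0, 0, -0.36, 1],
    [-0.07, -0.115, 0.14, 0, 0, -0.48, 1]
  ]
}}

```text
time_s: 9.6
ee_pos: [0.4928, 0.1752, 0.1601]
eef_rot: [3.133, 0.002, 2.592]
force: [0.4, -0.5, 0.5]
grip_width: 0.0625
```

Emit:
{"name": "servo_tool", "arguments": {
  "rows": [
    [-0.01, -0.035, 0, 0, 0, -0.12, 1],
    [-0.02, -0.07, 0, 0, 0, -0.24, 1],
    [-0.03, -0.105, 0, 0, 0, -0.36, 1],
    [-0.037, -0.135, 0, 0, 0, -0.48, 1],
    [-0.04, -0.15, 0, 0, 0, -0.6, 1],
    [-0.041, -0.15, 0, 0, 0, -0.72, 1],
    [-0.041, -0.15, 0, 0, 0, -0.81, 1],
    [-0.041, -0.15, 0, 0, 0, -0.81, 1]
  ]
}}

```text
time_s: 10.27
ee_pos: [0.452, 0.0248, 0.1603]
eef_rot: [3.132, 0.002, 1.776]
force: [-0.8, 0.0, 0.4]
grip_width: 0.0942
```

```bash
python3 - <<'E'
from h import *
p,o=look("w6")
for r in rects(p,o): print(r)
p,o=look("t6","top")
for r in rects(p,o): print(r)
a=p["image"][100:240,205:345,::-1];cv2.imwrite("pics/t6c.png",cv2.resize(a,None,fx=4,fy=4,interpolation=cv2.INTER_CUBIC))
E
```

```text
10.27 [0.452  0.0248 0.1603] [3.132e+00 2.000e-03 1.776e+00] F [-0.8  0.   0.4] 0.0942
([469, 0, 171, 245, 18169], 0.0247, [675.7, 142.2], [102.8, 264.8], 0.6)
([290, 139, 72, 102, 7090], 0.0249, [453.6, 24.0], [79.1, 117.5], 11.9)
([273, 255, 70, 30, 1196], 0.0247, [451.4, -75.7], [85.2, 38.8], 11.5)
([249, 316, 75, 38, 1978], 0.0251, [438.1, -158.2], [66.5, 79.8], 75.7)
10.32 [0.4519 0.025  0.1602] [3.132e+00 2.000e-03 1.783e+00] F [-0.1  1.3 -0.2] 0.0937
([223, 121, 95, 48, 2506], 0.0252, [640.8, 166.2], [297.9, 161.0], 85.6)
([343, 193, 39, 30, 825], 0.0253, [443.2, -131.8], [116.1, 77.4], 75.5)
```

View pics/w6.png

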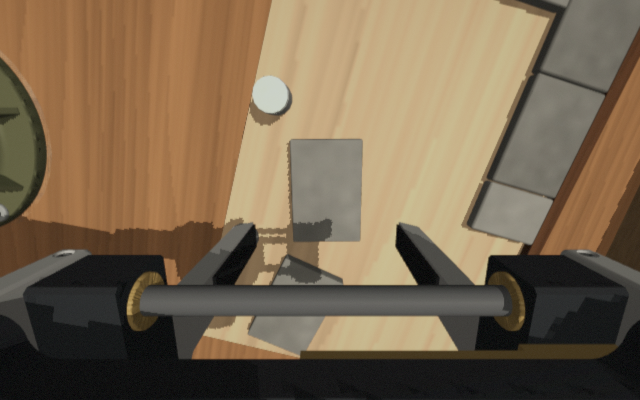

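View pics/t6c.png

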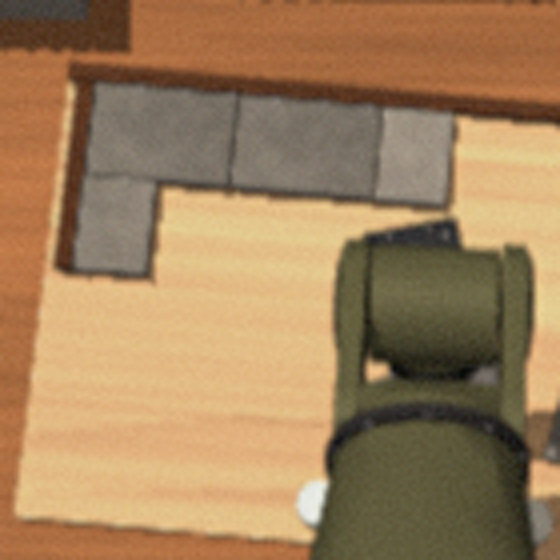

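Emit:
{"name": "servo_tool", "arguments": {
  "rows": [
    [0.001, -0.001, -0.025, 0, 0, 0, 1],
    [0.001, -0.001, -0.055, 0, 0, 0, 1],
    [0.001, -0.001, -0.085, 0, 0, 0, 1],
    [0.001, -0.001, -0.115, 0, 0, 0, 1],
    [0.001, -0.001, -0.137, 0, 0, 0, 1],
    [0.001, -0.001, -0.146, 0, 0, 0, 1],
    [0.001, -0.001, -0.146, 0, 0, 0, 0.85],
    [0.001, -0.001, -0.146, 0, 0, 0, 0.7]
  ]
}}

```text
time_s: 11.03
ee_pos: [0.4533, 0.0243, 0.0148]
eef_rot: [3.132, 0.002, 1.786]
force: [0.9, 0.5, 0.8]
grip_width: 0.0844
```

Emit:
{"name": "servo_tool", "arguments": {
  "newtons": 15,
  "rows": [
    [0, 0, 0.001, 0, 0, 0, 0.4],
    [0, 0, 0.001, 0, 0, 0, -1],
    [0, 0, 0.001, 0, 0, 0, -1],
    [0, 0, 0.001, 0, 0, 0, -1],
    [0, 0, 0.001, 0, 0, 0, -1],
    [0.003, 0.0, 0.001, 0, 0, 0, -1],
    [0.008, 0.001, 0.001, 0, 0, 0, -1],
    [0.015, 0.002, 0.001, 0, 0, 0, -1]
  ]
}}

```text
time_s: 11.7
ee_pos: [0.4686, 0.0263, 0.016]
eef_rot: [3.133, 0.002, 1.786]
force: [-2.8, -0.0, 0.7]
grip_width: 0.0798
```

Emit:
{"name": "servo_tool", "arguments": {
  "rows": [
    [0.012, 0.005, -0.001, 0, 0, -0.03, -1],
    [0.026, 0.014, -0.001, 0, 0, -0.07, -1],
    [0.042, 0.026, -0.001, 0, 0, -0.11, -1],
    [0.057, 0.042, -0.001, 0, 0, -0.15, -1],
    [0.071, 0.06, -0.001, 0, 0, -0.19, -1],
    [0.083, 0.079, -0.001, 0, 0, -0.23, -1],
    [0.093, 0.097, -0.001, 0, 0, -0.26, -1],
    [0.101, 0.113, -0.001, 0, 0, -0.285, -1]
  ]
}}

```text
time_s: 12.37
ee_pos: [0.5711, 0.1401, 0.0156]
eef_rot: [3.132, 0.003, 1.5]
force: [-2.9, -6.7, 9.3]
grip_width: 0.0795
```

Emit:
{"name": "servo_tool", "arguments": {
  "rows": [
    [0.004, 0.01, 0, 0, 0, 0, -1],
    [0.008, 0.02, 0, 0, 0, 0, -1],
    [0.011, 0.03, 0, 0, 0, 0, -1],
    [0.012, 0.038, 0, 0, 0, 0, -1],
    [0.012, 0.043, 0, 0, 0, 0, -1],
    [0.012, 0.046, 0, 0, 0, 0, -1],
    [0.012, 0.047, 0, 0, 0, 0, -1],
    [0.012, 0.047, 0, 0, 0, 0, -1]
  ]
}}

```text
time_s: 13.03
ee_pos: [0.5831, 0.1873, 0.0157]
eef_rot: [3.131, 0.003, 1.5]
force: [0.5, 0.3, 1.5]
grip_width: 0.0796
```

```bash
python3 - <<'E'
from h import *
p,o=look("w7")
for uv in [(328,178)]: pass
np.save("w7.npy",(p,o),allow_pickle=True)
E
```

```text
13.03 [0.5831 0.1873 0.0157] [3.131e+00 3.000e-03 1.500e+00] F [0.5 0.3 1.5] 0.0796
```

View pics/w7.png

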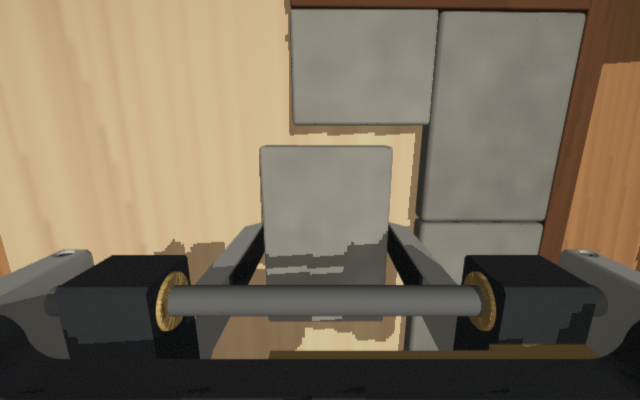

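```bash
python3 - <<'E'
from h import *
p,o=np.load("w7.npy",allow_pickle=True)
for uv in [(326,124),(326,147),(391,170),(427,170),(480,219),(294,70),(432,110),(438,60),(340,9)]: print(uv,ray(p,uv,.025,o).round(4)[0])
print(rects(p,o))
E
```

```text
(326, 124) [0.5881 0.2582 0.025 ]
(326, 147) [0.5872 0.2451 0.025 ]
(391, 170) [0.6254 0.2287 0.025 ]
(427, 170) [0.6471 0.2272 0.025 ]
(480, 219) [0.6811 0.1936 0.025 ]
(294, 70) [0.5725 0.2882 0.025 ]
(432, 110) [0.6494 0.2617 0.025 ]
(438, 60) [0.6521 0.2879 0.025 ]
(340, 9) [0.5996 0.3162 0.025 ]
[([290, 9, 296, 276, 49642], 0.0248, [645.9, 231.8], [162.4, 158.3], 85.6), ([242, 146, 168, 139, 17771], 0.025, [584.0, 200.6], [90.8, 106.0], 85.7), ([269, 316, 114, 5, 566], 0.025, [578.9, 129.3], [3.2, 77.9], 85.6), ([409, 316, 29, 35, 701], 0.0248, [647.1, 111.6], [27.9, 21.0], 85.7)]
```

Emit:
{"name": "servo_tool", "arguments": {
  "rows": [
    [0, 0.005, 0, 0, 0, -0.003, -1],
    [0, 0.009, 0, 0, 0, -0.003, -1],
    [0.001, 0.011, 0, 0, 0, -0.003, -1],
    [0.001, 0.0125, 0, 0, 0, -0.003, -1],
    [0.001, 0.0135, 0, 0, 0, -0.003, -1],
    [0.001, 0.0145, 0, 0, 0, -0.003, -1],
    [0.001, 0.0155, 0, 0, 0, -0.003, -1],
    [0.001, 0.0155, 0, 0, 0, -0.003, -1]
  ]
}}

```text
time_s: 13.75
ee_pos: [0.584, 0.2007, 0.0155]
eef_rot: [3.132, 0.006, 1.496]
force: [-2.2, -18.1, 5.2]
grip_width: 0.0799
```

Emit:
{"name": "servo_tool", "arguments": {
  "rows": [
    [0, 0, 0, 0, 0, 0, 0.8],
    [0, 0, 0, 0, 0, 0, 0.8],
    [0, 0, 0, 0, 0, 0, 0.8],
    [0, 0, 0.01, 0, 0, 0, 0.8],
    [0, 0, 0.03, 0, 0, 0, 0.8],
    [0, 0, 0.05, 0, 0, 0, 0.8],
    [0, 0, 0.065, 0, 0, 0.03, 0.8],
    [-0.005, 0, 0.065, 0, 0, 0.13, 0.5]
  ]
}}

```text
time_s: 14.42
ee_pos: [0.5809, 0.2015, 0.0848]
eef_rot: [3.127, 0.004, 1.627]
force: [0.4, -0.2, 0.3]
grip_width: 0.0812
```

Emit:
{"name": "servo_tool", "arguments": {
  "rows": [
    [-0.01, 0.001, 0, 0, 0, 0.12, 0.28],
    [-0.02, 0.002, 0, 0, 0, 0.24, 0.28],
    [-0.03, 0.003, 0, 0, 0, 0.36, 0.28],
    [-0.04, 0.003, 0, 0, 0, 0.48, 0.28],
    [-0.05, 0.004, 0, 0, 0, 0.6, 0.28],
    [-0.055, 0.0045, 0, 0, 0, 0.72, 0.28],
    [-0.055, 0.0045, 0, 0, 0, 0.84, 0.28],
    [-0.055, 0.0045, 0, 0, 0, 0.96, 0.28]
  ]
}}

```text
time_s: 15.08
ee_pos: [0.5258, 0.2065, 0.0858]
eef_rot: [3.126, 0.004, 2.593]
force: [-0.7, -0.0, 0.5]
grip_width: 0.0599
```

Emit:
{"name": "servo_tool", "arguments": {
  "rows": [
    [-0.001, -0.001, 0, -0.004, 0.002, 0.12, 0.28],
    [-0.001, -0.001, 0, -0.007, 0.004, 0.24, 0.28],
    [-0.001, -0.001, 0, -0.01, 0.005, 0.36, 0.28],
    [-0.001, -0.001, -0.01, -0.013, 0.005, 0.477, 0.28],
    [-0.001, -0.001, -0.035, -0.013, 0.005, 0.477, 0.28],
    [-0.001, -0.001, -0.058, -0.013, 0.005, 0.477, 0.28],
    [-0.001, -0.001, -0.07, -0.013, 0.005, 0.477, 0.28],
    [-0.001, -0.001, -0.07, -0.013, 0.005, 0.477, 0.28]
  ]
}}

```text
time_s: 15.75
ee_pos: [0.5236, 0.2054, 0.0139]
eef_rot: [3.141, 0.0, 3.07]
force: [-0.1, 0.0, -1.4]
grip_width: 0.0606
```

Emit:
{"name": "servo_tool", "arguments": {
  "rows": [
    [0.004, 0, 0.0015, 0, 0, 0, 0.28],
    [0.008, -0.0005, 0.0015, 0, 0, 0, 0.28],
    [0.012, -0.001, 0.0015, 0, 0, 0, 0.28],
    [0.016, -0.001, 0.0015, 0, 0, 0, 0.28],
    [0.02, -0.0015, 0.0015, 0, 0, 0, 0.28],
    [0.024, -0.002, 0.0015, 0, 0, 0, 0.28],
    [0.027, -0.002, 0.0015, 0, 0, 0, 0.28],
    [0.03, -0.0022, 0.0015, 0, 0, 0, 0.28]
  ]
}}

```text
time_s: 16.42
ee_pos: [0.5539, 0.2032, 0.0155]
eef_rot: [3.14, 0.0, 3.07]
force: [-3.9, 0.1, 2.7]
grip_width: 0.0599
```

Emit:
{"name": "servo_tool", "arguments": {
  "rows": [
    [0.001, 0, 0, 0, 0, 0, 0.28],
    [0.002, 0, 0, 0, 0, 0, 0.28],
    [0.003, 0, 0, 0, 0, 0, 0.28],
    [0.004, 0, 0, 0, 0, 0, 0.28],
    [0.005, 0, 0, 0, 0, 0, 0.28],
    [0.005, 0, 0, 0, 0, 0, 0.28],
    [0.005, 0, 0, 0, 0, 0, 0.28],
    [0.005, 0, 0, 0, 0, 0, 0.28]
  ]
}}

```text
time_s: 17.08
ee_pos: [0.5551, 0.2034, 0.0153]
eef_rot: [-3.141, -0.009, 3.07]
force: [-32.9, 0.9, 22.6]
grip_width: 0.0598
```

Emit:
{"name": "servo_tool", "arguments": {
  "rows": [
    [-0.006, 0.0005, 0, 0, 0, 0, 0.28],
    [-0.016, 0.001, 0.005, 0, 0, 0, 0.28],
    [-0.025, 0.001, 0.03, 0, 0, 0, 0.5],
    [-0.03, 0, 0.065, 0, 0, -0.08, 1],
    [-0.035, -0.02, 0.1, 0, 0, -0.2, 1],
    [-0.045, -0.055, 0.125, 0, 0, -0.32, 1],
    [-0.055, -0.09, 0.14, 0, 0, -0.44, 1],
    [-0.07, -0.125, 0.14, 0, 0, -0.56, 1]
  ]
}}

```text
time_s: 17.75
ee_pos: [0.4865, 0.0772, 0.1588]
eef_rot: [3.138, -0.004, 2.505]
force: [1.2, 0.7, -0.5]
grip_width: 0.0931
```

Emit:
{"name": "servo_tool", "arguments": {
  "rows": [
    [-0.01, -0.035, 0, 0, 0, -0.12, 1],
    [-0.02, -0.07, 0, 0, 0, -0.24, 1],
    [-0.03, -0.105, 0, 0, 0, -0.36, 1],
    [-0.035, -0.14, 0, 0, 0, -0.48, 1],
    [-0.038, -0.175, 0, 0, 0, -0.6, 1],
    [-0.04, -0.2, 0, 0, 0, -0.72, 1],
    [-0.042, -0.21, 0, 0, 0, -0.84, 1],
    [-0.042, -0.21, 0, 0, 0, -0.96, 1]
  ]
}}

```text
time_s: 18.42
ee_pos: [0.4445, -0.1353, 0.1589]
eef_rot: [3.137, -0.003, 1.536]
force: [0.2, 1.4, -0.6]
grip_width: 0.0942
```

Emit:
{"name": "servo_tool", "arguments": {
  "rows": [
    [0, 0, 0, 0, 0, -0.12, 1],
    [0, 0, 0, 0, 0, -0.22, 1],
    [0, 0, 0, 0, 0, -0.23, 1],
    [0, 0, 0, 0, 0, -0.23, 1],
    [0, 0, 0, 0, 0, -0.23, 1],
    [0, 0, 0, 0, 0, -0.23, 1],
    [0, 0, 0, 0, 0, -0.23, 1],
    [0, 0, 0, 0, 0, -0.23, 1]
  ]
}}

```text
time_s: 19.08
ee_pos: [0.4445, -0.1353, 0.1589]
eef_rot: [3.137, -0.003, 1.308]
force: [0.8, 0.5, 0.2]
grip_width: 0.094
```

```bash
python3 - <<'E'
from h import *
p,o=look("w8")
for r in rects(p,o): print(r)
p,o=look("t8","top")
for r in rects(p,o): print(r)
a=p["image"][100:240,205:345,::-1];cv2.imwrite("pics/t8c.png",cv2.resize(a,None,fx=4,fy=4,interpolation=cv2.INTER_CUBIC))
E
```

```text
19.08 [ 0.4445 -0.1353  0.1589] [ 3.137e+00 -3.000e-03  1.308e+00] F [0.8 0.5 0.2] 0.094
([289, 137, 72, 103, 7177], 0.0249, [444.8, -133.6], [117.8, 78.9], 75.2)
19.13 [ 0.4445 -0.1352  0.1589] [ 3.137e+00 -3.000e-03  1.307e+00] F [-0.2  0.   0.6] 0.0939
([223, 121, 95, 51, 3377], 0.0254, [641.1, 166.5], [297.7, 161.0], 85.7)
```

View pics/w8.png

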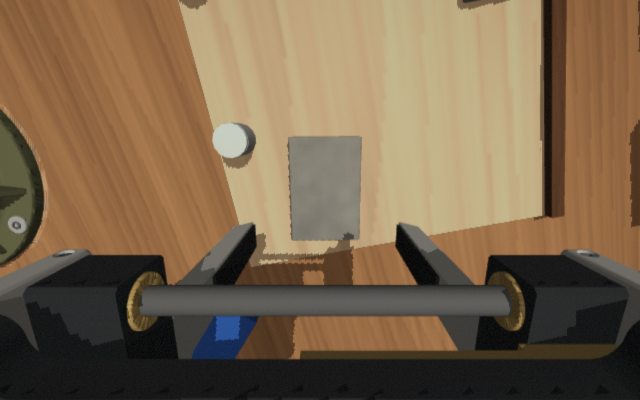

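View pics/t8c.png

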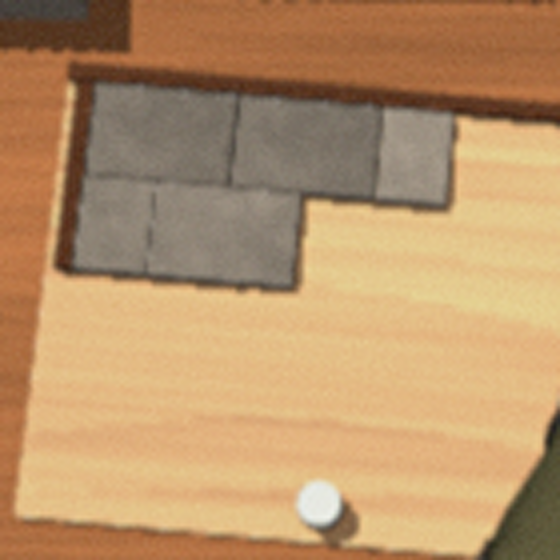

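Emit:
{"name": "servo_tool", "arguments": {
  "rows": [
    [0, 0.0015, -0.025, 0, 0, 0.004, 1],
    [0, 0.0015, -0.055, 0, 0, 0.004, 1],
    [0, 0.0015, -0.085, 0, 0, 0.004, 1],
    [0, 0.0015, -0.115, 0, 0, 0.004, 1],
    [0, 0.0015, -0.136, 0, 0, 0.004, 1],
    [0, 0.0015, -0.1445, 0, 0, 0.004, 1],
    [0, 0.0015, -0.1445, 0, 0, 0.004, 0.85],
    [0, 0.0015, -0.1445, 0, 0, 0.004, 0.7]
  ]
}}

```text
time_s: 19.85
ee_pos: [0.4449, -0.1339, 0.0151]
eef_rot: [3.137, -0.003, 1.311]
force: [0.2, 0.5, 0.5]
grip_width: 0.0845
```

Emit:
{"name": "servo_tool", "arguments": {
  "newtons": 15,
  "rows": [
    [0, 0, 0.001, 0, 0, 0, 0.4],
    [0, 0, 0.001, 0, 0, 0, -1],
    [0, 0, 0.001, 0, 0, 0, -1],
    [0, 0, 0.001, 0, 0, 0, -1],
    [0, 0, 0.001, 0, 0, 0, -1],
    [0.003, 0, 0.001, 0, 0, 0, -1],
    [0.008, 0, 0.001, 0, 0, 0, -1],
    [0.015, 0, 0.001, 0, 0, 0, -1]
  ]
}}

```text
time_s: 20.52
ee_pos: [0.4601, -0.134, 0.0164]
eef_rot: [3.137, -0.003, 1.311]
force: [-3.3, -0.2, 1.2]
grip_width: 0.0798
```

Emit:
{"name": "servo_tool", "arguments": {
  "rows": [
    [0.012, 0.005, -0.001, 0, 0, 0.02, -1],
    [0.026, 0.015, -0.001, 0, 0, 0.045, -1],
    [0.042, 0.029, -0.001, 0, 0, 0.07, -1],
    [0.057, 0.047, -0.001, 0, 0, 0.095, -1],
    [0.071, 0.067, -0.001, 0, 0, 0.12, -1],
    [0.083, 0.088, -0.001, 0, 0, 0.145, -1],
    [0.093, 0.108, -0.001, 0, 0, 0.165, -1],
    [0.101, 0.127, -0.001, 0, 0, 0.185, -1]
  ]
}}

```text
time_s: 21.18
ee_pos: [0.5627, -0.0064, 0.0161]
eef_rot: [3.135, -0.002, 1.498]
force: [-3.8, -5.9, 8.6]
grip_width: 0.0797
```

Emit:
{"name": "servo_tool", "arguments": {
  "rows": [
    [0.005, 0.018, 0, 0, 0, 0, -1],
    [0.009, 0.035, 0, 0, 0, 0, -1],
    [0.012, 0.05, 0, 0, 0, 0, -1],
    [0.013, 0.062, 0, 0, 0, 0, -1],
    [0.013, 0.07, 0, 0, 0, 0, -1],
    [0.013, 0.074, 0, 0, 0, 0, -1],
    [0.013, 0.075, 0, 0, 0, 0, -1],
    [0.013, 0.075, 0, 0, 0, 0, -1]
  ]
}}

```text
time_s: 21.85
ee_pos: [0.5759, 0.0687, 0.0162]
eef_rot: [3.135, -0.002, 1.497]
force: [0.3, 2.4, 0.2]
grip_width: 0.0798
```

```bash
python3 - <<'E'
from h import *
p,o=look("w9")
np.save("w9.npy",(p,o),allow_pickle=True)
for r in rects(p,o): print(r)
E
```

```text
21.85 [0.5759 0.0687 0.0162] [ 3.135e+00 -2.000e-03  1.497e+00] F [0.3 2.4 0.2] 0.0798
([286, 0, 298, 285, 52471], 0.0247, [637.2, 115.5], [167.4, 157.9], 85.7)
([243, 144, 167, 141, 17953], 0.025, [577.2, 82.4], [92.0, 105.7], 85.6)
([0, 163, 53, 59, 2143], 0.0228, [396.3, 111.8], [37.1, 30.4], 82.6)
([269, 316, 113, 4, 367], 0.025, [571.3, 10.9], [2.4, 77.3], 85.6)
```

View pics/w9.png

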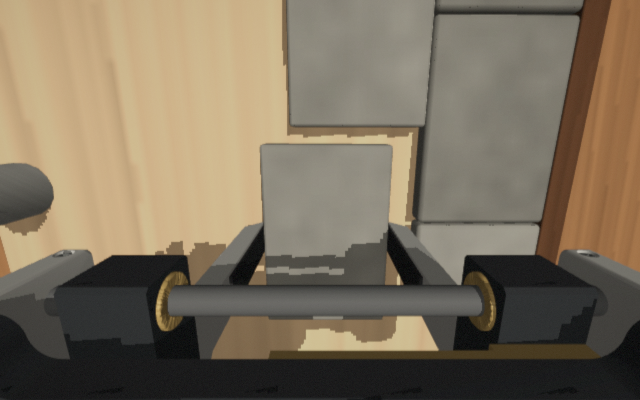

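Emit:
{"name": "servo_tool", "arguments": {
  "rows": [
    [0, 0.004, 0, 0, 0, 0, -1],
    [0, 0.007, 0, 0, 0, 0, -1],
    [0, 0.009, 0, 0, 0, 0, -1],
    [0, 0.0105, 0, 0, 0, 0, -1],
    [0, 0.0115, 0, 0, 0, 0, -1],
    [0, 0.0125, 0, 0, 0, 0, -1],
    [0, 0.0135, 0, 0, 0, 0, -1],
    [0, 0.014, 0, 0, 0, 0, -1]
  ]
}}

```text
time_s: 22.57
ee_pos: [0.5758, 0.0803, 0.0162]
eef_rot: [3.135, 0.001, 1.497]
force: [-0.5, -20.7, 1.9]
grip_width: 0.0798
```

Emit:
{"name": "servo_tool", "arguments": {
  "rows": [
    [0, 0, 0, 0, 0, 0, 0.8],
    [0, 0, 0, 0, 0, 0, 0.8],
    [0, 0, 0, 0, 0, 0, 0.8],
    [0, 0, 0.01, 0, 0, 0, 0.8],
    [0, 0, 0.03, 0, 0, 0, 0.8],
    [0, 0, 0.05, 0, 0, 0, 0.8],
    [0, 0, 0.065, 0, 0, 0.03, 0.8],
    [-0.005, 0, 0.065, 0, 0, 0.13, 0.5]
  ]
}}

```text
time_s: 23.23
ee_pos: [0.5727, 0.0808, 0.0853]
eef_rot: [3.13, 0.0, 1.627]
force: [1.0, 0.0, 0.4]
grip_width: 0.0807
```

Emit:
{"name": "servo_tool", "arguments": {
  "rows": [
    [-0.01, 0.001, 0, 0, 0, 0.12, 0.28],
    [-0.02, 0.002, 0, 0, 0, 0.24, 0.28],
    [-0.03, 0.003, 0, 0, 0, 0.36, 0.28],
    [-0.04, 0.003, 0, 0, 0, 0.48, 0.28],
    [-0.05, 0.004, 0, 0, 0, 0.6, 0.28],
    [-0.057, 0.0045, 0, 0, 0, 0.72, 0.28],
    [-0.057, 0.0045, 0, 0, 0, 0.84, 0.28],
    [-0.057, 0.0045, 0, 0, 0, 0.96, 0.28]
  ]
}}

```text
time_s: 23.9
ee_pos: [0.5156, 0.0857, 0.0863]
eef_rot: [3.129, 0.001, 2.593]
force: [-0.2, -0.1, 0.4]
grip_width: 0.0601
```

Emit:
{"name": "servo_tool", "arguments": {
  "rows": [
    [0, -0.001, 0, -0.004, 0.002, 0.12, 0.28],
    [0, -0.001, 0, -0.007, 0.004, 0.24, 0.28],
    [0, -0.001, 0, -0.01, 0.005, 0.36, 0.28],
    [0, -0.001, -0.01, -0.011, 0.005, 0.477, 0.28],
    [0, -0.001, -0.035, -0.011, 0.005, 0.477, 0.28],
    [0, -0.001, -0.058, -0.011, 0.005, 0.477, 0.28],
    [0, -0.001, -0.0695, -0.011, 0.005, 0.477, 0.28],
    [0, -0.001, -0.0695, -0.011, 0.005, 0.477, 0.28]
  ]
}}

```text
time_s: 24.57
ee_pos: [0.5145, 0.0848, 0.0152]
eef_rot: [3.141, -0.004, 3.071]
force: [0.1, 0.3, -0.7]
grip_width: 0.06
```

Emit:
{"name": "servo_tool", "arguments": {
  "rows": [
    [0.004, 0, 0.0005, 0, 0, 0, 0.28],
    [0.008, -0.0005, 0.0005, 0, 0, 0, 0.28],
    [0.012, -0.001, 0.0005, 0, 0, 0, 0.28],
    [0.016, -0.001, 0.0005, 0, 0, 0, 0.28],
    [0.02, -0.0015, 0.0005, 0, 0, 0, 0.28],
    [0.024, -0.002, 0.0005, 0, 0, 0, 0.28],
    [0.027, -0.002, 0.0005, 0, 0, 0, 0.28],
    [0.029, -0.0022, 0.0005, 0, 0, 0, 0.28]
  ]
}}

```text
time_s: 25.23
ee_pos: [0.544, 0.0826, 0.0162]
eef_rot: [3.141, -0.003, 3.07]
force: [-4.4, 0.2, 4.0]
grip_width: 0.0603
```

Emit:
{"name": "servo_tool", "arguments": {
  "rows": [
    [0.0005, 0, 0, 0, 0, 0, 0.28],
    [0.001, 0, 0, 0, 0, 0, 0.28],
    [0.0015, 0, 0, 0, 0, 0, 0.28],
    [0.002, 0, 0, 0, 0, 0, 0.28],
    [0.0025, 0, 0, 0, 0, 0, 0.28],
    [0.003, 0, 0, 0, 0, 0, 0.28],
    [0.003, 0, 0, 0, 0, 0, 0.28],
    [0.003, 0, 0, 0, 0, 0, 0.28]
  ]
}}

```text
time_s: 25.9
ee_pos: [0.5454, 0.0827, 0.0162]
eef_rot: [3.141, -0.007, 3.07]
force: [-15.0, -0.2, 10.7]
grip_width: 0.0601
```

Emit:
{"name": "servo_tool", "arguments": {
  "rows": [
    [-0.006, 0.0005, 0, 0, 0, 0, 0.28],
    [-0.016, 0.001, 0.005, 0, 0, 0, 0.28],
    [-0.025, 0.001, 0.03, 0, 0, -0.05, 0.28],
    [-0.03, -0.005, 0.065, 0, 0, -0.17, 0.28],
    [-0.02, -0.02, 0.1, 0, 0, -0.29, 0.28],
    [0, -0.045, 0.125, 0, 0, -0.41, 0.28],
    [0.01, -0.075, 0.14, 0, 0, -0.53, 0.28],
    [0.015, -0.105, 0.15, 0, 0, -0.65, 0.28]
  ]
}}

```text
time_s: 26.57
ee_pos: [0.5621, -0.0234, 0.1687]
eef_rot: [3.139, -0.003, 2.415]
force: [1.0, 0.0, -0.7]
grip_width: 0.0604
```

Emit:
{"name": "servo_tool", "arguments": {
  "rows": [
    [0.01, -0.03, 0, 0, 0, -0.12, 0],
    [0.015, -0.05, 0, 0, 0, -0.24, 0],
    [0.015, -0.06, 0, 0, 0, -0.36, 0],
    [0.015, -0.06, 0, 0, 0, -0.48, 0],
    [0.015, -0.06, 0, 0, 0, -0.6, 0],
    [0.015, -0.06, 0, 0, 0, -0.72, 0],
    [0.015, -0.06, 0, 0, 0, -0.84, 0],
    [0.015, -0.06, 0, 0, 0, -0.92, 0]
  ]
}}

```text
time_s: 27.23
ee_pos: [0.5773, -0.0835, 0.1688]
eef_rot: [3.138, -0.003, 1.489]
force: [-0.6, -0.3, -0.5]
grip_width: 0.0472
```

```bash
python3 - <<'E'
from h import *
p,o=look("w10")
np.save("w10.npy",(p,o),allow_pickle=True)
for r in rects(p,o): print(r)
p,o=look("t10","top")
for r in rects(p,o): print(r)
a=p["image"][100:240,205:345,::-1];cv2.imwrite("pics/t10c.png",cv2.resize(a,None,fx=4,fy=4,interpolation=cv2.INTER_CUBIC))
E
```

```text
27.23 [ 0.5773 -0.0835  0.1688] [ 3.138e+00 -3.000e-03  1.489e+00] F [-0.6 -0.3 -0.5] 0.0472
([291, 0, 159, 99, 15134], 0.0247, [634.5, 60.2], [93.1, 159.6], 85.4)
([118, 2, 24, 36, 516], 0.0227, [394.7, 106.8], [31.2, 21.9], 67.3)
([139, 164, 25, 26, 337], 0.0225, [382.1, -49.0], [20.6, 32.6], 18.8)
27.28 [ 0.5772 -0.0835  0.1688] [ 3.138e+00 -3.000e-03  1.485e+00] F [-0.4  0.5 -0.3] 0.0465
([223, 121, 95, 54, 4246], 0.0253, [640.6, 166.1], [298.5, 161.2], 85.6)
```

View pics/w10.png

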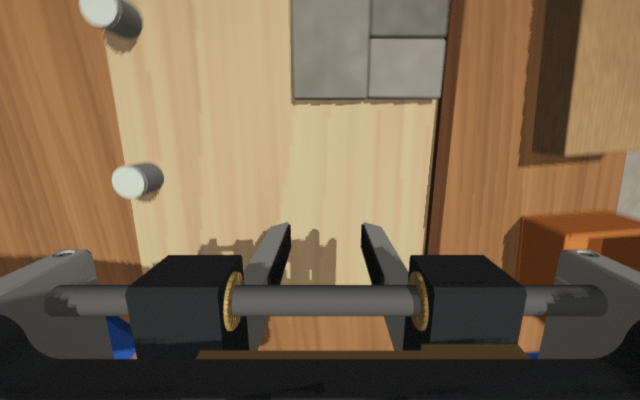

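View pics/t10c.png

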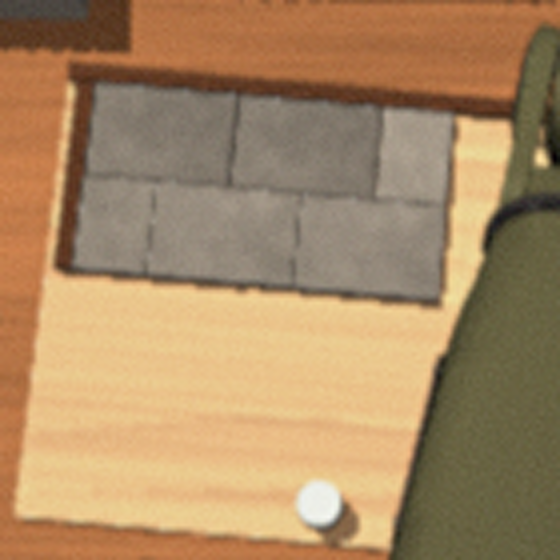

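Emit:
{"name": "servo_tool", "arguments": {
  "rows": [
    [0, 0.03, 0.02, 0, 0, 0, 0],
    [0, 0.065, 0.03, 0, 0, 0, 0],
    [0, 0.1, 0.03, 0, 0, 0, 0],
    [0, 0.135, 0.03, 0, 0, 0, 0],
    [0, 0.155, 0.03, 0, 0, 0, 0],
    [0, 0.16, 0.03, 0, 0, 0, 0],
    [0, 0.16, 0.03, 0, 0, 0, 0],
    [0, 0.16, 0.03, 0, 0, 0, 0]
  ]
}}

```text
time_s: 28.0
ee_pos: [0.5773, 0.0758, 0.1988]
eef_rot: [3.138, -0.003, 1.495]
force: [0.8, -0.4, 0.2]
grip_width: 0.0469
```

```bash
python3 - <<'E'
from h import *
p,o=look("w11")
np.save("w11.npy",(p,o),allow_pickle=True)
for r in rects(p,o): print(r)
a=p["image"][0:230,250:500,::-1];cv2.imwrite("pics/w11c.png",cv2.resize(a,None,fx=2.6,fy=2.6,interpolation=cv2.INTER_CUBIC))
E
```

```text
28.0 [0.5773 0.0758 0.1988] [ 3.138e+00 -3.000e-03  1.495e+00] F [ 0.8 -0.4  0.2] 0.0469
([305, 0, 145, 228, 30201], 0.0248, [639.8, 146.5], [262.5, 159.5], 85.7)
([165, 154, 20, 26, 257], 0.0232, [394.3, 114.5], [18.9, 32.5], 7.9)
```

View pics/w11c.png

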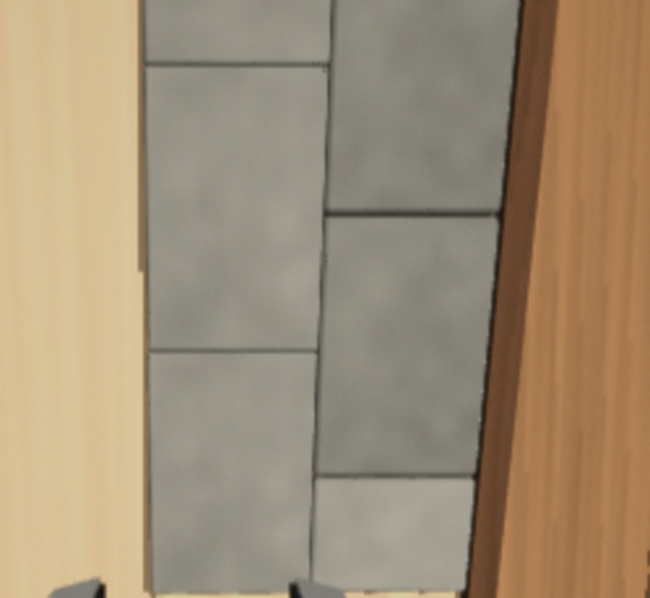

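```bash
python3 -c "
from station import hand_in,ctrl
print(ctrl.get_obs()['joint_vel'].round(3));print(hand_in())"
```

```text
[-0.009  0.001 -0.    -0.     0.002  0.009]
the job is handed in; nothing more can be done
None
```

I laid the second course and handed the job in at about 28 s of robot time. The hand-in gives no verdict, so I don't know the official result.

**What I did:** I started with the half slab, then did the two full slabs one at a time. I gripped each slab lightly across its width at board level. I slid it up to the kerb or the neighbouring slab until the contact force was about 18–21 N. After letting go, I pushed its near face against the glued course with two spread fingers, again until I felt contact (15–33 N).

**Last checks:**
- **Fit:** The last wrist and top views show all joints closed. The right-hand ends of the two courses are flush to about 1 mm, and the new joints fall halfway along the glued slabs.
- **Measured size:** The two courses together measured 159.5 mm wide in the wrist view and 161.2 mm in the top view, against 160 mm ideal. The top view gave 298.5 mm in length against 300 mm ideal. That camera also read the glued course alone as 297 mm before I started, so I take the shortfall as camera error.
- **Angle and height:** The courses lie at 85.6–85.7°, the same as the glued course, and the tops sit at about 25 mm, so the slabs are flat.
- **Surroundings:** I kept clear of the tins and the other things, but I did not measure their positions again at the end. The arm stood still and clear, about 0.2 m up, at hand-in.

**Disagreement:** The finger pushes also showed an upward force of 11–23 N on the tool. I saw no slab lift in the pictures.

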